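# Clip the specimen holder onto its stand from the roll-top store

### The arm

A 6-joint arm with a two-finger parallel gripper is mounted at the origin on the work surface. World frame = base frame: x ahead of the robot, y to its left, z up, the work surface at z = 0. Lengths are in m, angles in rad, forces in N, time in s.
With the tool pointing down it reaches from about 0.275 to 0.875 m from the base axis. Payload 12.5 kg.
Tool frame: the origin (TCP) lies between the finger pads; the fingertips stand 17 mm ahead of it and the grasp point (between the pads) lies 2 mm behind it; z points along the fingers, y is the direction in which the jaws open and shut (so a half turn about z gives the same grasp; the last joint's range is limited). The gripper opens to 85 mm and grips with 20 to 120 N. Pads are 22 mm wide; open, the fingers measure 114 mm over their backs; the gripper's body (76 mm by 85 mm) begins 54 mm behind the grasp point. The pads swing forward as they close: fully open they stand 13 mm farther back than shut.
Start: joints at [-1.356, 0.351, 1.652, -0, 1.139, -0.085], TCP at [0.162, -0.525, 0.248] pointing down, gripper open.
Joint ranges: [-2.75, 2.75], [-0.79, 2.1], [0.01, 2.65], [-1.57, 4.71], [0.07, 3.14], [-2.87, 2.87]. Speed limits (rad/s): [2.22, 2.22, 2.79, 3.14, 3.14, 3.14].

### API

Orientations are given as a unit quaternion [w, x, y, z].
In Python, from cell import arm gives the robot as it stands.
- The arm moves only by the tool apply_moves, never from a script. Its argument "increments" is a list that holds one entry, the list of rows, each a list of 7 numbers: the opening in per cent of the stroke, from 0 (shut) to 100 (fully open), then the shift along the world's x, y, z in mm, then the turn, a rotation vector about the world's x, y, z in degrees. In form: [[[jaw, dx, dy, dz, ax, ay, az], ...]]. A call has 1 to 8 rows; each row shifts and turns the commanded pose from where the row before left it; what a row does not reach is not made up. A row lasts 1/12 s, in which the tool goes at most 41.7 mm and 7.16 degrees, less where a joint would pass 70% of its speed; a pose out of reach is approached as far as the arm can. A call is refused whole if a number of a shift passes 41.7 or a number of a turn 7.16, either way. A call with a gripper value outside its range is refused whole. The fingers move at their own pace and stop on an object; "force" is the grip in N (left out, the last holds). Time passes only in rows, so rows that do not move let the fingers close. It gives the time, the measured TCP pose, the force and the opening at its end, in the units of the state.
- arm.state(): the state, without advancing time (a new reading comes with each control period).
- arm.grab_frame(name): name is "scene" or "top" or "wrist"; returns the picture (480x640x3 uint8, blue, green, red); there is no depth.
- arm.calibration(name): a dict with "intrinsics" (3x3 intrinsics, pixels), "R" (3x3) and "t" (3): a world point X has camera coordinates R X + t. Camera axes: x right, y down, z forward; pixel columns grow to the right and rows downward; lengths in m; the calibration is good to about 2 mm. The wrist camera is an equidistant fisheye: a pixel r from the principal point sees the ray r / f radians off the axis. A picture is of the moment at which its call begins: read the wrist's pose just before it. calibration takes no time and is no camera call; for the wrist camera it gives the pose at the moment of the call.
- arm.job_done(): hands the job in, once; it reports no verdict.
Trained networks look in the newest picture that a camera, given by its name, has taken for a name from the list of things; names that differ only in an ending like _2 or _b are one class to them, and where a whole thing is asked for, a point or a joint stands for the part that bears it (a point fixed in the world has none). Each returns a list of dicts, best first, with "confidence" (0 to 1); they miss things now and then, are a little off and sometimes report something else, mostly with a low value. They report only what shows in the picture. A call takes as long as a camera call. They do not tell look-alikes from the thing itself.
- arm.look_for(camera, target): "box" ([left, top, right, bottom] in pixels, round what is visible of it).
The state is a dict: "t": time; "joints": joint angles; "dq": joint speeds; "effort": joint torques, N m; "tcp_pos": TCP position; "tcp_rot": TCP orientation; "wrist_force": force on the tool from outside, world axes, zero at the start; "ft_torque": the same for the moment, N m; "gripper_width": finger opening in m.
Only numpy, scipy, OpenCV 4.12 (cv2) and the standard library are available. Lean on these libraries where they do the work, as an engineer would, in place of code of your own. Each camera call takes 0.05 s, during which the arm holds its last target. There are 200 camera calls.

### The job

Roll the tambour of the clip store fully open, take out the R-clip with the orange grip, and push its straight leg through the cross-hole in the specimen stand's spindle until the bow springs over the spindle and closes on it. Let go of the clip, then roll the tambour fully shut again. Leave the black-gripped spare clip in its cradle and do not disturb the loose specimen, the dish or the bottle.

Things in the scene. Friction and masses are not known exactly. Their poses are not given: they have to be found in the camera images.
- store: underside centre of the roll-top clip store, a white bench box 330 deep, 290 wide, 195 high; front -x, closed back +x. Inside, two cradles side by side (y -60 and +50) hold a clip each; under each grip is a post 22 x 10, 22 high, on the inner floor 20 above the table; a bar under the legs. The side walls stand at y = +-130.
- store_axis (a point): centre of the drum axis of the tambour: along the store's y, 30 above the table (same axes as the store). The slatted wooden tambour covers the front and top and slides back under the fixed white hood over the rear half; the slats' outer face is 153 from the axis, the hood's 165.
- tambour (a joint): how far the tambour has rolled along its circular track, rad: 0 shut, 1.45 fully open (a stop at each end). It grows as the handle goes up and back. It is stiff enough to stay where it is left: about 2 to 4 N at the handle moves it.
- tambour_handle (a point): middle of the tambour's steel handle: a round bar 10 in diameter and 100 long between its legs, along the store's y, 45 out from the slats and 198 from the drum axis. It goes round the axis with the tambour: shut, it is in front of the axis and 10 degrees above its level; fully open it is just over the axis; the tambour then leaves the whole clip free to be lifted straight up.
- clip_grip (a point): centre of the orange grip of the R-clip, a block 30 long (x), 18 wide (y), 22 high (z). The clip (70 g) lies level in its cradle, grip to the store's front. Its straight leg, 5 thick, runs along +x in line with the grip's centre to a thinned tip 91 from that centre. The sprung bow runs beside the leg on the +y side, its flared end 77 from the grip's centre.
- clip_seat (a point): the point on the leg's axis, 57 from the grip's centre, where the spindle's axis must come to lie: the middle of the bow's hollow. Same axes as clip_grip.
- bow (a joint): how far the bow is sprung away from the leg, rad: 0 at rest; it must open to about 0.07 to 0.1 to pass over the spindle (some 4 to 10 N of push along the leg), and falls back below 0.06 when seated.
- pin_hole (a point): middle of the cross-hole in the stand's upright steel spindle, 130 above the table; the spindle is 18 in diameter, its top 14 above this point. The level through-hole runs along this frame's x (z up), is 7 wide and high, countersunk at both ends; it may be entered from either end and with the bow on either side.
- stand: underside centre of the fixed specimen stand: base 160 square, round specimen holder 152 in diameter with six specimens up to 77 above the table, hub 42 in diameter up to 90, brass collar 34 in diameter up to 125 (5 below the hole's middle, its edge bevelled) on which the clip comes to rest, then the bare spindle.
- spare_clip_grip (a point): centre of the black grip of the spare clip, same shape, in the other cradle; leave it there.
- specimen_center (a point): centre of a loose black mounted specimen, 30 in diameter, 18 high; a bystander.
- dish: underside centre of a clear covered dish, 94 in diameter, 16 high; a bystander.
- bottle: underside centre of a white bottle with a blue cap, 54 in diameter, 130 high; a bystander.
There are look-alikes about, which are no part of the job. What is shaped like the stand but pink is not meant.

How it is judged:
By the outcome, as a careful person would: the job done as asked, in the order asked, and still so for the second after the job is handed in, with the robot touching nothing.
It also fails if it takes over 72 s, if anything falls off the work surface, if the arm or the gripper's body presses on something with over 40 N, if the wrist force passes 120 N, or if a joint passes its speed limit or range.

## Working session

There is one attempt and no reset: what is moved stays moved. The work goes in short steps, Python scripts to look and compute and a tool call to move; the robot and the scene stay as the last step left them, time stands still between calls to the robot, and variables do not carry over. Pictures are saved under pics/ and viewed, about 8 in all and at most 12, crops included, and the job is handed in when it is done.

Besides the shell and the picture viewer there is one more tool, called after ">>>" as a command line: name --argument value ..., lists and objects as JSON in quotes. apply_moves: Moves the arm, as the interface text tells. Its arguments: {"type":"object","properties":{"increments":{"type":"array"},"force":{"type":"number"}},"required":["increments"]}

```bash
mkdir -p pics; ls
python3 - <<'E'
from cell import arm
import cv2,numpy as np
print(arm.state())
for c in ["scene","top"]:
    im=arm.grab_frame(c); cv2.imwrite(f"pics/{c}0.png",im)
    k=arm.calibration(c); print(c,k)
    for n in ["store","tambour_handle","stand","pin_hole","clip_grip","specimen_center","dish","bottle"]:
        try:
            for d in arm.look_for(c,n)[:3]: print(c,n,[round(v) for v in d["box"]],round(d["confidence"],2))
        except Exception as e: print(n,e)
E
```

```text
pics
{'t': 0.0, 'joints': array([-1.35559647e+00,  3.51293318e-01,  1.65242854e+00, -1.16017222e-06,
        1.13905041e+00, -8.46210961e-02]), 'dq': array([-0.00269829, -0.00084949,  0.00148252,  0.00049685,  0.00012014,
        0.00033593]), 'effort': array([-9.40714417e-04, -5.06095433e+01, -2.91398710e+01, -1.20027967e-04,
        4.63428136e-03, -4.20436379e-05]), 'tcp_pos': array([ 0.16239054, -0.52516461,  0.24772544]), 'tcp_rot': array([-5.88517802e-04,  9.88784244e-01,  1.49349829e-01, -3.90064901e-05]), 'wrist_force': array([0.04775834, 0.51613745, 0.54518748]), 'ft_torque': array([-0.0223953 , -0.03230854,  0.03123396]), 'gripper_width': 0.08517263991588078}
scene {'intrinsics': array([[612.06651963,   0.        , 316.00462867],
       [  0.        , 612.06651963, 239.1708946 ],
       [  0.        ,   0.        ,   1.        ]]), 'R': array([[ 0.46534339,  0.88512857, -0.00171663],
       [ 0.84012992, -0.44229487, -0.31393783],
       [-0.2786346 ,  0.1446467 , -0.94944199]]), 't': array([-0.2141656 , -0.50510527,  1.4460482 ])}
scene store [340, 94, 553, 299] 0.68
scene
[... 511 characters left out ...]
ay([[-0.00459883, -0.99997627, -0.00512876],
       [-0.98272412,  0.00546831, -0.1849957 ],
       [ 0.18501935,  0.0041894 , -0.98272595]]), 't': array([-0.05561247,  0.63290489,  1.18378936])}
top store [128, 180, 279, 335] 0.75
top tambour_handle [134, 225, 274, 332] 0.91
top tambour_handle [322, 243, 404, 318] 0.61
top stand [421, 176, 504, 261] 0.86
top stand [322, 242, 404, 319] 0.65
top pin_hole [325, 240, 402, 320] 0.97
top pin_hole [422, 178, 507, 263] 0.76
top clip_grip [130, 178, 280, 336] 0.59
top specimen_center [308, 315, 315, 325] 0.4
top dish [130, 177, 279, 335] 0.71
top dish [431, 311, 466, 350] 0.56
top bottle [326, 163, 354, 194] 0.97
top bottle [130, 178, 280, 335] 0.42
```

View pics/scene0.png

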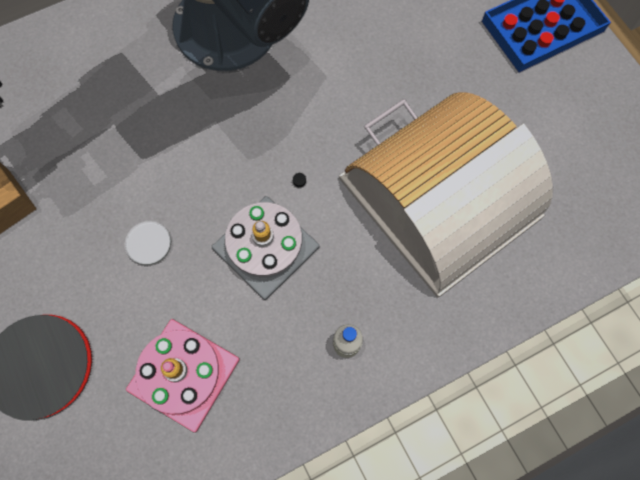

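View pics/top0.png

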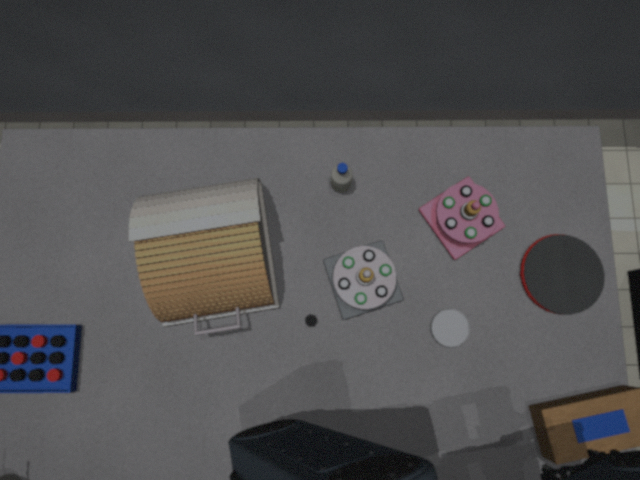

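The scene view shows the store with handle bar at (368,127)-(408,104), the grey stand at (265,245) and the pink look-alike at (183,375). In the top view the handle is at (218,330), the grey stand at (363,279), the specimen at (311,321), the dish at (451,328) and the bottle at (342,178). I'll enlarge the store and the stand.

Run:
```python
import cv2,numpy as np
s=cv2.imread("pics/scene0.png");t=cv2.imread("pics/top0.png")
def crop(im,x,y,w,h):
    c=cv2.resize(im[y:y+h,x:x+w],(400,300),interpolation=cv2.INTER_CUBIC)
    for i in range(0,400,50): cv2.putText(c,str(x+i*w//400),(i,8),0,.3,(0,255,255),1); cv2.line(c,(i,10),(i,14),(0,255,255),1)
    for i in range(50,300,50): cv2.putText(c,str(y+i*h//300),(0,i),0,.3,(0,255,255),1)
    return c
a=np.vstack([np.hstack([crop(s,340,80,120,90),crop(s,208,190,120,90)]),np.hstack([crop(t,120,225,160,120),crop(t,315,230,100,75)])])
cv2.imwrite("pics/crop1.png",a)
```

```text
(no output)
```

View pics/crop1.png

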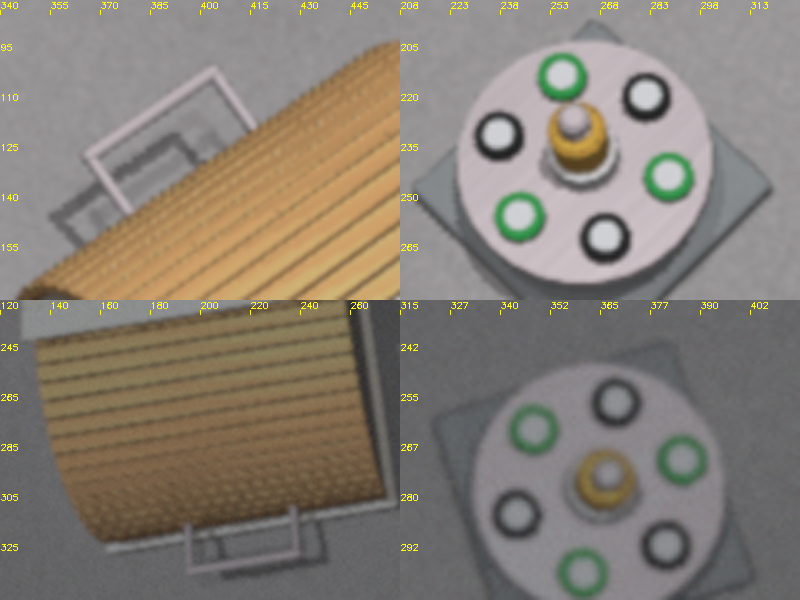

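```bash
cat > h.py <<'E'
from cell import arm
import cv2,numpy as np
from scipy.spatial.transform import Rotation as Rn
def ray(c,p,k=None):
    k=k or arm.calibration(c); K,R,t=k["intrinsics"],k["R"],k["t"]
    x=(p[0]-K[0,2])/K[0,0]; y=(p[1]-K[1,2])/K[1,1]
    if c=="wrist":
        r=np.hypot(x,y); s=np.sin(r)/max(r,1e-9); d=np.array([x*s,y*s,np.cos(r)])
    else: d=np.array([x,y,1.])
    d=R.T@d; return -R.T@t, d/np.linalg.norm(d)
def tri(rs):
    A=sum(np.eye(3)-np.outer(d,d) for o,d in rs); b=sum((np.eye(3)-np.outer(d,d))@o for o,d in rs)
    p=np.linalg.solve(A,b); return p.round(4),[round(float(np.linalg.norm(np.cross(p-o,d))),4) for o,d in rs]
def atz(r,z): o,d=r; return (o+d*(z-o[2])/d[2]).round(4)
def proj(c,X,k=None):
    k=k or arm.calibration(c); K,R,t=k["intrinsics"],k["R"],k["t"]; q=R@np.asarray(X)+t
    if c=="wrist":
        r=np.hypot(q[0],q[1]); th=np.arctan2(r,q[2]); u=q[:2]/max(r,1e-9)*th
    else: u=q[:2]/q[2]
    return (u*K[0,0]+K[:2,2]).round(1)
E
python3 - <<'E'
from h import *
L=tri([ray("scene",(404,101.5)),ray("top",(196,333))]);R=tri([ray("scene",(367.5,127)),ray("top",(239.2,327))])
print(L,R,np.linalg.norm(L[0]-R[0]))
S=tri([ray("scene",(260,225.4)),ray("top",(367,273.3))]);print("spindle top",S, atz(ray("scene",(260,225.4)),.144),atz(ray("top",(367,273.3)),.144))
d=(L[0]-R[0]);print("store yaw",np.degrees(np.arctan2(-d[0],d[1])))
# box bottom front-right corner (top 275,305) & front-left bottom (160,324)
print(atz(ray("top",(277,304)),0),atz(ray("top",(163,324)),0),atz(ray("scene",(441,294)),0))
# stand base corners, z~? 
for p in [(323,260),(382,241),(403,299),(344,319)]: print("base",atz(ray("top",p),.012))
for p in [(214,246),(266,298),(319,243),(266,196)]: print("baseS",atz(ray("scene",p),.012))
print("spec",atz(ray("top",(311,320.5)),.018),"dish",atz(ray("top",(451,328)),.016),"bottle",atz(ray("top",(342,167)),.13))
print("wristcal",arm.calibration("wrist"))
E
```

```text
(array([0.4069, 0.2383, 0.0735]), [0.0005, 0.0005]) (array([0.421 , 0.1402, 0.0684]), [0.0024, 0.0024]) 0.09923925634546041
spindle top (array([ 0.5376, -0.1592,  0.1359]), [0.0004, 0.0004]) [ 0.5407 -0.1594  0.144 ] [ 0.5366 -0.1589  0.144 ]
store yaw 8.179156947917525
[0.4775 0.056  0.    ] [0.4294 0.3393 0.    ] [0.7924 0.1118 0.    ]
base [ 0.5864 -0.0598  0.012 ]
base [ 0.6342 -0.2096  0.012 ]
base [ 0.4876 -0.2579  0.012 ]
base [ 0.4392 -0.1109  0.012 ]
baseS [ 0.4893 -0.2528  0.012 ]
baseS [ 0.6374 -0.2064  0.012 ]
baseS [ 0.5844 -0.0583  0.012 ]
baseS [ 0.4396 -0.1088  0.012 ]
spec [ 0.4358 -0.0296  0.018 ] dish [ 0.4161 -0.3723  0.016 ] bottle [ 0.7911 -0.1062  0.13  ]
wristcal {'intrinsics': array([[371.64829954,   0.        , 321.7427061 ],
       [  0.        , 371.64829954, 242.99143672],
       [  0.        ,   0.        ,   1.        ]]), 'R': array([[ 2.95574823e-01, -9.55319590e-01,  6.93169926e-05],
       [-9.04812257e-01, -2.79924628e-01,  3.20869104e-01],
       [-3.06513137e-01, -9.49035474e-02, -9.47123547e-01]]), 't': array([-0.550097  , -0.04260707,  0.37975365])}
```

>>> apply_moves --increments '[[[100, 17, 35, 0, 0, 0, 5.5], [100, 17, 35, 0, 0, 0, 5.5], [100, 17, 35, 0, 0, 0, 5.5], [100, 17, 35, 0, 0, 0, 5.5], [100, 17, 35, 0, 0, 0, 5.5], [100, 17, 35, 0, 0, 0, 5.5], [100, 17, 35, 0, 0, 0, 5.5], [100, 17, 35, 0, 0, 0, 5.5]]]'

```text
t: 1.57
tcp_pos: [0.2988, -0.2438, 0.2485]
tcp_rot: [0.0, 0.86, 0.511, 0.0]
wrist_force: [-0.1, -0.1, 0.5]
gripper_width: 0.0853
```

>>> apply_moves --increments '[[[100, 17, 35, 0, 0, 0, 5.5], [100, 17, 35, 0, 0, 0, 5.5], [100, 17, 35, 0, 0, 0, 5.5], [100, 17, 35, 0, 0, 0, 5.5], [100, 17, 35, 0, 0, 0, 5.5], [100, 17, 35, 0, 0, 0, 5.5], [100, 17, 35, 0, 0, 0, 5.5], [100, 0, 0, 0, 0, 0, 0]]]'

```text
t: 2.23
tcp_pos: [0.4193, 0.0042, 0.2485]
tcp_rot: [0.0, 0.641, 0.768, 0.001]
wrist_force: [-0.3, -1.3, -1.0]
gripper_width: 0.0855
```

Run:
```python
from h import *
import json
k=arm.calibration("wrist"); im=arm.grab_frame("wrist"); cv2.imwrite("pics/w1.png",im)
s=arm.state(); print(s["t"],s["tcp_pos"],s["tcp_rot"])
json.dump({a:np.asarray(b).tolist() for a,b in k.items()},open("k1.json","w"))
p=proj("wrist",[.5375,-.159,.130],k); print(p, proj("wrist",[.5375,-.159,.144],k))
x,y=int(np.clip(p[0]-50,0,540)),int(np.clip(p[1]-37,0,405)); c=im[y:y+75,x:x+100]
print(x,y)
cv2.imwrite("pics/w1c.png",np.hstack([cv2.resize(im,(400,300)),cv2.resize(c,(400,300),interpolation=cv2.INTER_CUBIC)]))
```

```text
2.2833 [0.41820589 0.00209346 0.24828071] [1.68449684e-05 6.42628321e-01 7.66178058e-01 1.54363072e-04]
[414.6 424.9] [417.5 435.4]
364 387
```

View pics/w1c.png

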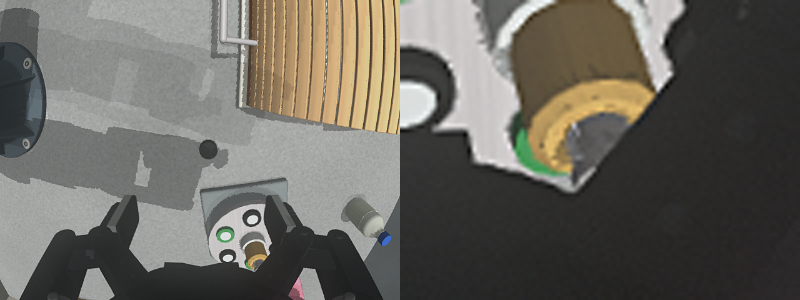

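The gripper hides the spindle's side here. The spindle top shows at crop (600,135), and the handle's right corner is at about (444,80) in full-resolution pixels. I'll use that to check the handle position and move on, leaving the hole for later.

Run:
```python
from h import *
import json
k={a:np.array(b) for a,b in json.load(open("k1.json")).items()}
im=cv2.imread("pics/w1.png")
for Y in (10,30,50,70):
    row=im[Y,420:480].astype(int).sum(1); print(Y,(row//3).tolist())
c=ray("wrist",(445,81),k); print(atz(c,.064)); print(atz(ray("wrist",(445,10),k),.064))
print(proj("wrist",[.421,.140,.064],k),proj("wrist",[.407,.238,.064],k))
```

```text
10 [103, 106, 114, 185, 189, 151, 109, 111, 111, 112, 111, 112, 112, 112, 117, 120, 132, 188, 185, 157, 103, 122, 125, 123, 124, 123, 121, 123, 122, 123, 128, 131, 134, 145, 187, 180, 107, 71, 116, 140, 137, 133, 134, 134, 133, 133, 133, 133, 132, 136, 143, 147, 141, 171, 188, 178, 97, 77, 115, 152]
30 [109, 109, 96, 189, 181, 164, 105, 110, 110, 109, 109, 111, 116, 123, 125, 109, 123, 181, 189, 156, 71, 131, 121, 121, 120, 120, 121, 122, 129, 133, 135, 135, 135, 136, 180, 187, 134, 98, 97, 140, 132, 132, 132, 131, 131, 131, 134, 139, 143, 147, 148, 146, 146, 162, 184, 181, 93, 79, 98, 148]
50 [111, 105, 142, 176, 166, 123, 105, 108, 108, 109, 114, 119, 121, 124, 124, 115, 143, 185, 179, 169, 75, 121, 119, 118, 119, 123, 129, 133, 134, 134, 135, 136, 131, 150, 191, 180, 162, 88, 113, 135, 129, 128, 129, 130, 136, 142, 143, 144, 147, 147, 148, 146, 145, 164, 185, 178, 121, 96, 95, 142]
70 [110, 117, 136, 140, 119, 100, 107, 109, 114, 118, 120, 120, 124, 122, 123, 126, 161, 187, 149, 83, 110, 121, 120, 126, 126, 128, 132, 131, 135, 135, 136, 137, 128, 167, 190, 170, 101, 89, 120, 129, 129, 135, 138, 140, 141, 143, 143, 146, 147, 148, 147, 147, 146, 177, 182, 168, 144, 69, 122, 141]
[0.499  0.1423 0.064 ]
[0.4881 0.2059 0.064 ]
[354.5  61.8] [358.  -44.8]
```

>>> apply_moves --increments '[[[40, -1, 37, -10, 0, 0, 0], [40, -1, 37, -10, 0, 0, 0], [40, -1, 37, -10, 0, 0, 0], [40, -1, 38, -10, 0, 0, 0], [40, 0, 38, -10, 0, 0, 0], [40, 0, 0, -25, 0, 0, 0], [40, 0, 0, -25, 0, 0, 0], [40, 0, 0, 0, 0, 0, 0]]]'

```text
t: 2.95
tcp_pos: [0.4114, 0.1855, 0.145]
tcp_rot: [-0.002, 0.645, 0.764, -0.003]
wrist_force: [-0.2, 0.6, -0.9]
gripper_width: 0.0339
```

Run:
```python
from h import *
k=arm.calibration("wrist"); im=arm.grab_frame("wrist"); cv2.imwrite("pics/w2.png",im)
s=arm.state(); print(s["t"],s["tcp_pos"],s["tcp_rot"],s["gripper_width"])
print(proj("wrist",[.421,.140,.069],k),proj("wrist",[.407,.238,.069],k))
```

```text
3.0 [0.41245703 0.18552524 0.14705224] [-0.00106101  0.64543414  0.76381293 -0.00185844] 0.03427058110278011
[326.8 333.3] [332.5 176.4]
```

View pics/w2.png

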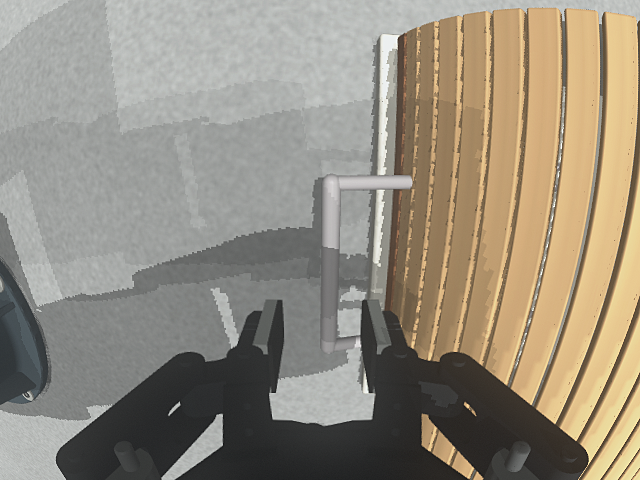

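The bar shows from (331,178) to (329,345), centred between the fingers as predicted. Next I descend and close on it.

>>> apply_moves --increments '[[[40, 1, 0, -28, 0, 0, 0], [40, 1, 0, -28, 0, 0, 0], [40, 0, 0, -28, 0, 0, 0], [10, 0, 0, 0, 0, 0, 0], [0, 0, 0, 0, 0, 0, 0], [0, 0, 0, 0, 0, 0, 0], [0, 0, 0, 0, 0, 0, 0]]]' --force 25

```text
t: 3.58
tcp_pos: [0.4156, 0.1859, 0.066]
tcp_rot: [0.0, 0.645, 0.764, -0.0]
wrist_force: [-2.6, -6.5, -2.7]
gripper_width: 0.0091
```

Run:
```python
import numpy as np
th=np.radians(np.r_[np.linspace(10,93.1,15)]); p=np.c_[-198*np.cos(th),198*np.sin(th)]; p=np.round(np.c_[p[:,0]*np.cos(np.radians(9.7)),p[:,0]*np.sin(np.radians(9.7)),p[:,1]])
print(np.diff(p,axis=0).astype(int).tolist(), p[-1]-p[0])
```

```text
[[4, 1, 20], [7, 1, 20], [8, 1, 18], [11, 2, 18], [12, 2, 16], [13, 3, 16], [16, 2, 13], [16, 3, 12], [18, 3, 10], [18, 3, 8], [19, 4, 7], [20, 3, 4], [20, 3, 2], [21, 4, 0]] [203.  35. 164.]
```

>>> apply_moves --increments '[[[0, 4, 1, 20, 0, 0, 0], [0, 7, 1, 20, 0, 0, 0], [0, 8, 1, 18, 0, 0, 0], [0, 11, 2, 18, 0, 0, 0], [0, 12, 2, 16, 0, 0, 0], [0, 13, 3, 16, 0, 0, 0], [0, 16, 2, 13, 0, 0, 0], [0, 0, 0, 0, 0, 0, 0]]]'

```text
t: 4.25
tcp_pos: [0.4917, 0.1991, 0.1895]
tcp_rot: [0.003, 0.645, 0.764, 0.005]
wrist_force: [14.6, 3.3, -15.5]
gripper_width: 0.0088
```

>>> apply_moves --increments '[[[0, 2, 0, -2, 0, 0, 0], [0, 0, 0, 0, 0, 0, 0]]]'

```text
t: 4.42
tcp_pos: [0.4891, 0.1987, 0.187]
tcp_rot: [0.001, 0.645, 0.764, 0.001]
wrist_force: [-5.4, -0.4, 10.9]
gripper_width: 0.0089
```

Run:
```python
from h import *
s=arm.state(); print(s["t"],s["tcp_pos"],s["wrist_force"],s["gripper_width"])
p=s["tcp_pos"];
```

```text
4.4167 [0.48907315 0.19869079 0.18701635] [-5.37888306 -0.37972141 10.86819084] 0.008855119631442782
```

>>> apply_moves --increments '[[[0, 15, 3, 13, 0, 0, 0], [0, 18, 3, 10, 0, 0, 0], [0, 18, 3, 8, 0, 0, 0], [0, 19, 4, 7, 0, 0, 0], [0, 20, 3, 4, 0, 0, 0], [0, 20, 3, 2, 0, 0, 0], [0, 20, 4, 0, 0, 0, 0], [0, 0, 0, 0, 0, 0, 0]]]'

```text
t: 5.08
tcp_pos: [0.6157, 0.2192, 0.2289]
tcp_rot: [-0.003, 0.645, 0.764, -0.006]
wrist_force: [-26.3, -15.2, 8.3]
gripper_width: 0.0091
```

Run:
```python
from h import *
s=arm.state(); print(s["t"],s["tcp_pos"],s["wrist_force"],s["gripper_width"])
im=arm.grab_frame("scene"); cv2.imwrite("pics/scene1.png",im)
for n in ["clip_grip","spare_clip_grip","tambour_handle"]: print(n,[(np.round(d["box"]),round(d["confidence"],2)) for d in arm.look_for("scene",n)[:3]])
c=cv2.resize(im[70:300,330:570],(800,600)); 
t=arm.grab_frame("top"); cv2.imwrite("pics/top1.png",t)
cv2.imwrite("pics/s1c.png",np.vstack([np.hstack([cv2.resize(im[80:230,340:540],(400,300),interpolation=cv2.INTER_CUBIC),cv2.resize(t[200:350,120:320],(400,300),interpolation=cv2.INTER_CUBIC)])]))
```

```text
5.0833 [0.61567103 0.21915802 0.22886922] [-26.34434455 -15.20734892   8.31833586] 0.009085459622672737
clip_grip [(array([380., 155., 407., 180.]), 0.7)]
spare_clip_grip [(array([418., 124., 450., 153.]), 0.53)]
tambour_handle [(array([392., 120., 518., 286.]), 0.95), (array([333., 325., 364., 361.]), 0.43)]
```

View pics/s1c.png

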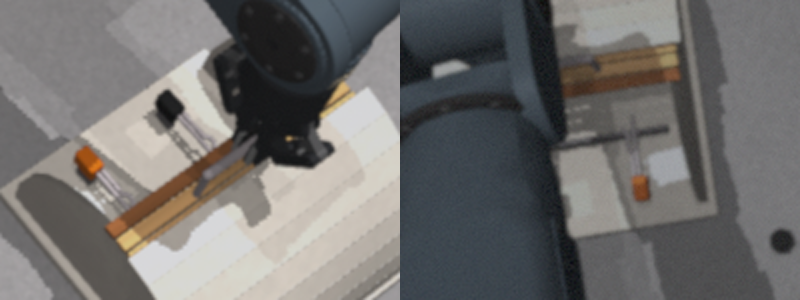

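Tambour is at its stop (26 N against +x). The orange grip shows at scene (385,161) and top (240,294), and the black spare is on the other side.

>>> apply_moves --increments '[[[40, -2, -1, 0, 0, 0, 0], [40, 0, 0, 0, 0, 0, 0], [40, 0, 0, 20, 0, 0, 0], [40, 0, 0, 30, 0, 0, 0], [40, -20, -10, 10, 0, 0, 0], [60, -35, -15, 0, 0, 0, 0], [60, -35, -15, 0, 0, 0, 0], [60, 0, 0, 0, 0, 0, 0]]]'

```text
t: 6.0
tcp_pos: [0.521, 0.1787, 0.2884]
tcp_rot: [-0.001, 0.645, 0.764, -0.001]
wrist_force: [-0.6, 0.3, -0.2]
gripper_width: 0.0513
```

Run:
```python
from h import *
print(tri([ray("scene",(385,161)),ray("top",(240.5,294))]), atz(ray("scene",(385,161)),.06),atz(ray("top",(240.5,294)),.06))
k=arm.calibration("wrist"); im=arm.grab_frame("wrist"); cv2.imwrite("pics/w3.png",im)
s=arm.state(); print(s["t"],s["tcp_pos"],s["tcp_rot"],s["gripper_width"])
for n in ["clip_grip","spare_clip_grip","tambour_handle"]: print(n,[(np.round(d["box"]),round(d["confidence"],2)) for d in arm.look_for("wrist",n)[:3]])
hsv=cv2.cvtColor(im,cv2.COLOR_BGR2HSV); m=cv2.inRange(hsv,(5,190,120),(15,255,255)); 
n,_,st,ce=cv2.connectedComponentsWithStats(m)
for i in np.argsort(-st[1:,4])[:4]+1:
    print(st[i],ce[i],atz(ray("wrist",ce[i],k),.064))
```

```text
(array([0.4995, 0.1412, 0.0491]), [0.0012, 0.0012]) [0.5038 0.1388 0.06  ] [0.4982 0.1382 0.06  ]
6.05 [0.52415427 0.17966251 0.28939189] [3.91671667e-04 6.45137664e-01 7.64066026e-01 5.90117506e-04] 0.051309327662274785
clip_grip [(array([280., 226., 381., 250.]), 0.91)]
spare_clip_grip [(array([281., 112., 392., 138.]), 0.82)]
tambour_handle [(array([416.,  12., 515., 364.]), 0.75)]
```

View pics/w3.png

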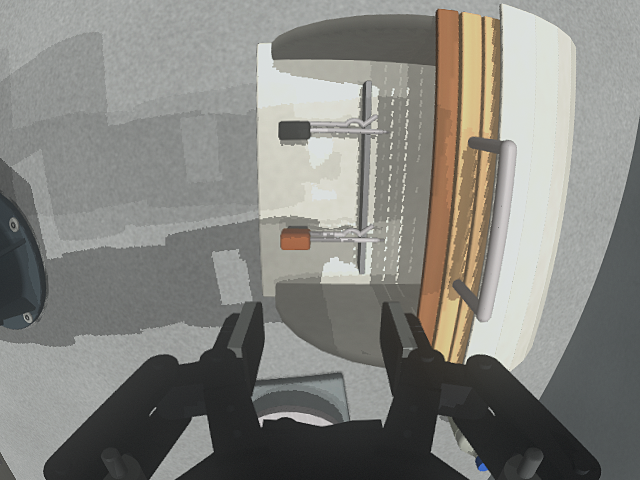

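Overhead wrist view: orange grip centred at (295,238), leg tip at (382,240), bow on the upper (+y) side. Spare at (294,130).

```bash
python3 - <<'E'
from h import *
k=arm.calibration("wrist"); s=arm.state()
print(s["joints"].round(3))
# grip top face z=.064: left/right edges of the top box; leg tip at z .053
g=atz(ray("wrist",(296.5,237.5),k),.064); gs=atz(ray("wrist",(295,130),k),.064); tip=atz(ray("wrist",(383,240.5),k),.053)
print(g,gs,tip, np.linalg.norm((tip-g)[:2]), np.degrees(np.arctan2(*(tip-g)[1::-1])), np.linalg.norm((gs-g)[:2]),np.degrees(np.arctan2(*(gs-g)[1::-1]))-90)
E
python3 - <<'E'
import cv2
im=cv2.imread("pics/w3.png"); cv2.imwrite("pics/w3c.png",cv2.resize(im[215:265,270:400],(780,300),interpolation=cv2.INTER_CUBIC))
E
```

```text
[0.247 0.324 1.585 0.    1.229 0.078]
[0.5076 0.1467 0.064 ] [0.4901 0.2503 0.064 ] [0.5959 0.1548 0.053 ] 0.08867073925484094 5.241229615735948 0.10506764487700297 9.587833024818678
```

View pics/w3c.png

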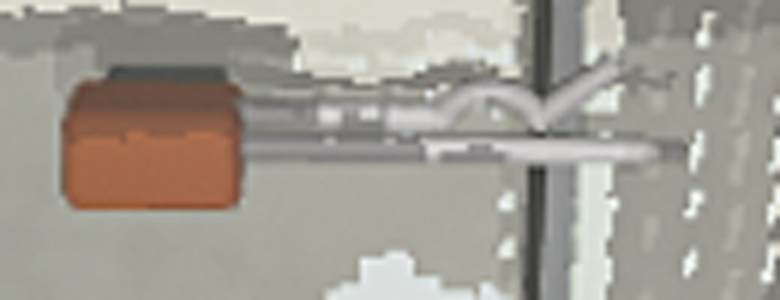

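Grip top face is centred at about (295.6,241.5). The leg runs from (312,240) to the tip at (384,240.3).

Run:
```python
from h import *
k=arm.calibration("wrist")
a=atz(ray("wrist",(311.7,240),k),.053);t=atz(ray("wrist",(384.2,240.3),k),.053);g=atz(ray("wrist",(295.6,241.7),k),.064)
d=(t-a)[:2];print(a,t,g,np.degrees(np.arctan2(d[1],d[0])),np.linalg.norm(d), "g->t",np.degrees(np.arctan2(*(t-g)[1::-1])),np.linalg.norm((t-g)[:2]))
u=np.array([np.cos(np.radians(9.6)),np.sin(np.radians(9.6))]); print("from tip",t[:2]-.091*u,"from a",a[:2]-.015*u)
```

```text
[0.5232 0.143  0.053 ] [0.5971 0.1552 0.053 ] [0.5074 0.1422 0.064 ] 9.374291009386804 0.07490026702222093 g->t 8.246320814468536 0.09063713367047747
from tip [0.50737436 0.14002404] from a [0.50841006 0.14049847]
```

>>> apply_moves --increments '[[[50, -1.3, -3, -10, 0, 0, -6.94], [50, -1.3, -3, -10, 0, 0, -6.94], [50, -1.3, -3, -10, 0, 0, -6.94], [50, -1.3, -3, -10, 0, 0, -6.94], [50, -1.3, -3, -10, 0, 0, -6.94], [50, -1.3, -3, -10, 0, 0, -6.94], [50, -1.3, -3, -10, 0, 0, -6.94], [50, -1.3, -3, -10, 0, 0, -6.94]]]'

```text
t: 6.87
tcp_pos: [0.5173, 0.1568, 0.2072]
tcp_rot: [0.0, 0.928, 0.373, 0.001]
wrist_force: [-1.1, -0.3, -0.4]
gripper_width: 0.0431
```

>>> apply_moves --increments '[[[50, -1.3, -3, -10, 0, 0, -6.94], [50, -1.3, -3, -10, 0, 0, -6.94], [50, -1.3, -3, -10, 0, 0, -6.94], [50, -1.3, -3, -10, 0, 0, -6.94], [50, -1.3, -3, -10, 0, 0, -6.94], [50, 0, 0, 0, 0, 0, 0], [50, 0, 0, 0, 0, 0, 0]]]'

```text
t: 7.45
tcp_pos: [0.5104, 0.1418, 0.1574]
tcp_rot: [-0.0, 0.996, 0.084, 0.0]
wrist_force: [-0.0, 0.4, 1.0]
gripper_width: 0.0426
```

Run:
```python
from h import *
k=arm.calibration("wrist"); im=arm.grab_frame("wrist"); cv2.imwrite("pics/w4.png",im)
s=arm.state(); print(s["t"],s["tcp_pos"],s["tcp_rot"],s["gripper_width"],s["joints"].round(2), 2*np.degrees(np.arctan2(s["tcp_rot"][2],s["tcp_rot"][1])))
print(proj("wrist",[.5075,.1408,.064],k))
hsv=cv2.cvtColor(im,cv2.COLOR_BGR2HSV); m=cv2.inRange(hsv,(3,150,80),(14,255,255)); 
n,_,st,ce=cv2.connectedComponentsWithStats(m)
for i in np.argsort(-st[1:,4])[:4]+1: print(st[i],ce[i].round(1),atz(ray("wrist",ce[i],k),.062))
```

```text
7.5 [0.51050475 0.14184408 0.15780881] [-7.79821334e-05  9.96419727e-01  8.45429857e-02  4.53333621e-04] 0.04289770138473763 [0.18 0.43 1.79 0.   0.92 1.58] 9.699491600917202
[322.1 259. ]
[573  85   2   2   2] [573.5  85.5] [ 0.6575 -0.007   0.062 ]
[307  53   1   1   1] [307.  53.] [0.6301 0.1706 0.062 ]
[563  82   1   1   1] [563.  82.] [0.6567 0.0025 0.062 ]
[311  53   1   1   1] [311.  53.] [0.6305 0.1683 0.062 ]
```

View pics/w4.png

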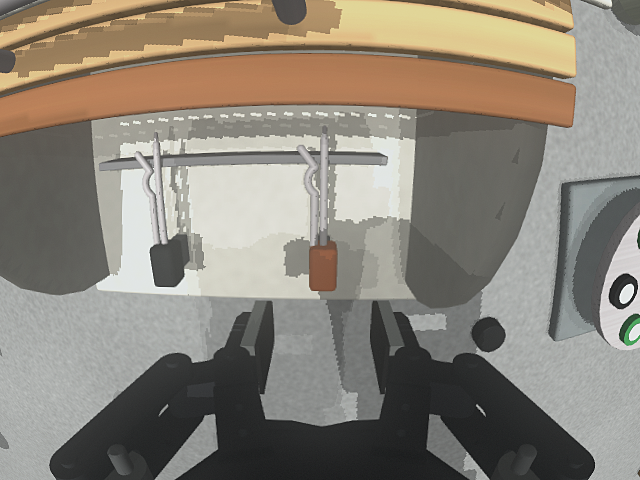

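Orange grip centred at about (323,266) between the fingers (jaw centre column 321), leg pointing up-image to the tip at (324,130). I descend and grip it.

>>> apply_moves --increments '[[[50, -2, -1, -30, 0, 0, 0], [50, -2, 0, -30, 0, 0, 0], [50, 0, 0, -28, 0, 0, 0], [50, 0, 0, -15, 0, 0, 0], [20, 0, 0, 0, 0, 0, 0], [10, 0, 0, 0, 0, 0, 0], [0, 0, 0, 0, 0, 0, 0], [0, 0, 0, 0, 0, 0, 0]]]' --force 60

```text
t: 8.17
tcp_pos: [0.5064, 0.1407, 0.0552]
tcp_rot: [-0.0, 0.997, 0.083, 0.001]
wrist_force: [0.4, -1.0, -0.6]
gripper_width: 0.0166
```

>>> apply_moves --increments '[[[0, 0, 0, 20, 0, 0, 0], [0, 0, 0, 35, 0, 0, 0], [0, 0, 0, 40, 0, 0, 0], [0, 0, 0, 40, 0, 0, 0], [0, 0, 0, 40, 0, 0, 0], [0, -10, -30, 5, 0, 0, 0], [0, -12, -40, 0, 0, 0, 0], [0, -12, -40, 0, 0, 0, 0]]]'

```text
t: 8.83
tcp_pos: [0.4714, 0.03, 0.236]
tcp_rot: [0.0, 0.996, 0.084, 0.002]
wrist_force: [1.5, -0.7, -1.0]
gripper_width: 0.0167
```

>>> apply_moves --increments '[[[0, -12, -40, 0, 0, 0, 0], [0, 0, -11, -25, 0, 0, 0], [0, 0, 0, -30, 0, 0, 0], [0, 0, 0, -25, 0, 0, 0], [0, 0, 0, 0, 0, 0, 0]]]'

```text
t: 9.25
tcp_pos: [0.4577, -0.0203, 0.1515]
tcp_rot: [-0.001, 0.997, 0.082, -0.002]
wrist_force: [-0.4, -0.5, -1.4]
gripper_width: 0.0169
```

Run:
```python
from h import *
import json
k=arm.calibration("wrist"); im=arm.grab_frame("wrist"); cv2.imwrite("pics/w5.png",im)
json.dump({a:np.asarray(b).tolist() for a,b in k.items()},open("k5.json","w"))
s=arm.state(); print(s["t"],s["tcp_pos"],s["tcp_rot"],s["gripper_width"],s["joints"].round(2))
p=proj("wrist",[.5375,-.159,.130],k); print(p, proj("wrist",[.5375,-.159,.144],k), proj("wrist",[.5375,-.159,.125],k))
x,y=int(np.clip(p[0]-30,0,580)),int(np.clip(p[1]-22,0,435)); c=im[y:y+45,x:x+60]
print(x,y)
cv2.imwrite("pics/w5c.png",np.hstack([cv2.resize(im,(400,300)),cv2.resize(c,(400,300),interpolation=cv2.INTER_CUBIC)]))
```

```text
9.3 [ 0.4588218  -0.02021025  0.1536649 ] [-3.25785927e-04  9.96582191e-01  8.25940151e-02 -1.43501704e-03] 0.017065344233704507 [-0.15  0.32  1.97 -0.    0.85  1.26]
[616.3 198.5] [634.1 205.3] [610.3 196.3]
580 176
```

View pics/w5c.png

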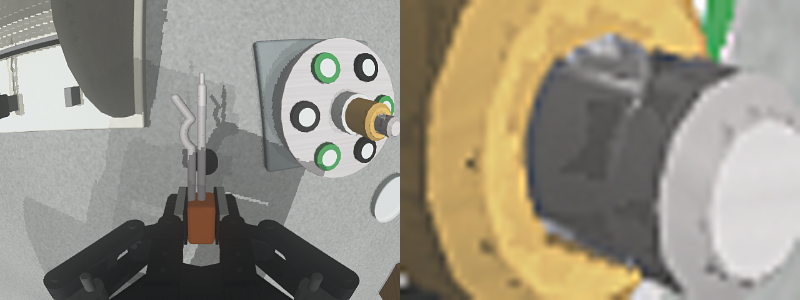

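The crop shows a bright countersink mark on the spindle's upper flank at about crop (610,55). That puts the hole roughly along the tool's x, at azimuth about 20-30°. The clip hangs straight in the jaws with its tip at full-resolution (320,117). I'll look at the entry end from the robot's side.

>>> apply_moves --increments '[[[0, -4, -18, -2, 0, 0, 6.7], [0, -4, -18, -2, 0, 0, 6.7], [0, -4, -18, -2, 0, 0, 6.7], [0, -4, -18, -2, 0, 0, 6.7], [0, -4, -18, -2, 0, 0, 6.7], [0, -4, -18, -2, 0, 0, 6.7], [0, -4, -18, -2, 0, 0, 6.7], [0, -4, -18, -2, 0, 0, 6.7]]]'

```text
t: 9.97
tcp_pos: [0.4286, -0.1653, 0.1405]
tcp_rot: [0.001, 0.851, 0.526, 0.001]
wrist_force: [0.3, -0.0, -0.4]
gripper_width: 0.0167
```

>>> apply_moves --increments '[[[0, -4, -18, -2, 0, 0, 6.7], [0, -4, -18, -2, 0, 0, 6.7], [0, -4, -18, -2, 0, 0, 6.7], [0, -3, -19, -2, 0, 0, 6.7], [0, 0, 0, 0, 0, 0, 0], [0, 0, 0, 0, 0, 0, 0]]]'

```text
t: 10.47
tcp_pos: [0.4134, -0.238, 0.132]
tcp_rot: [0.001, 0.709, 0.705, 0.0]
wrist_force: [0.6, 0.0, -0.5]
gripper_width: 0.0168
```

```bash
cat > unwrap.py <<'E'
from h import *
def unwrap(im,k,C,a0,a1,z0=.122,z1=.146,r=.009,sx=6,sz=12):
    # columns: azimuth deg *sx/..., rows: z top to bottom 
    az=np.radians(np.arange(a0,a1,1/ (sx/2))); zs=np.arange(z1,z0,-.001/sz)
    m=np.array([[proj("wrist",[C[0]+r*np.cos(a),C[1]+r*np.sin(a),z],k) for a in az] for z in zs],np.float32)
    return cv2.remap(im,m[...,0],m[...,1],cv2.INTER_CUBIC)
E
python3 - <<'E'
from unwrap import *
import json
k=arm.calibration("wrist"); im=arm.grab_frame("wrist"); cv2.imwrite("pics/w6.png",im)
json.dump({a:np.asarray(b).tolist() for a,b in k.items()},open("k6.json","w"))
s=arm.state(); print(s["t"],s["tcp_pos"],s["tcp_rot"],s["gripper_width"],s["joints"].round(2))
C=[.5375,-.159]
p=proj("wrist",[*C,.135],k); print(p)
x,y=int(np.clip(p[0]-36,0,580)),int(np.clip(p[1]-27,0,435)); c=im[y:y+45,x:x+60]; print(x,y)
c=cv2.resize(c,(400,300),interpolation=cv2.INTER_CUBIC)
k5={a:np.array(b) for a,b in json.load(open("k5.json")).items()}
u=unwrap(im,k,C,110,250); v=unwrap(cv2.imread("pics/w5.png"),k5,C,20,160)
print(u.shape)
for q,a0 in((u,110),(v,20)):
    for a in range(a0,a0+140,20): cv2.putText(q,str(a),((a-a0)*3,8),0,.3,(0,255,255),1); cv2.line(q,((a-a0)*3,10),((a-a0)*3,14),(0,255,255),1)
u=cv2.resize(u,(400,300)); v=cv2.resize(v,(400,300))
cl=cv2.resize(im[90:240,240:440],(400,300),interpolation=cv2.INTER_CUBIC)
cv2.imwrite("pics/m6.png",np.vstack([np.hstack([c,cl]),np.hstack([u,v])]))
E
```

```text
10.5167 [ 0.41329607 -0.23725262  0.13173706] [9.40179861e-04 7.08984992e-01 7.05222905e-01 2.24109230e-04] 0.017241923701557357 [-0.62  0.39  1.94  0.    0.81 -0.61]
[621.  154.9]
580 127
(288, 420, 3)
```

View pics/m6.png

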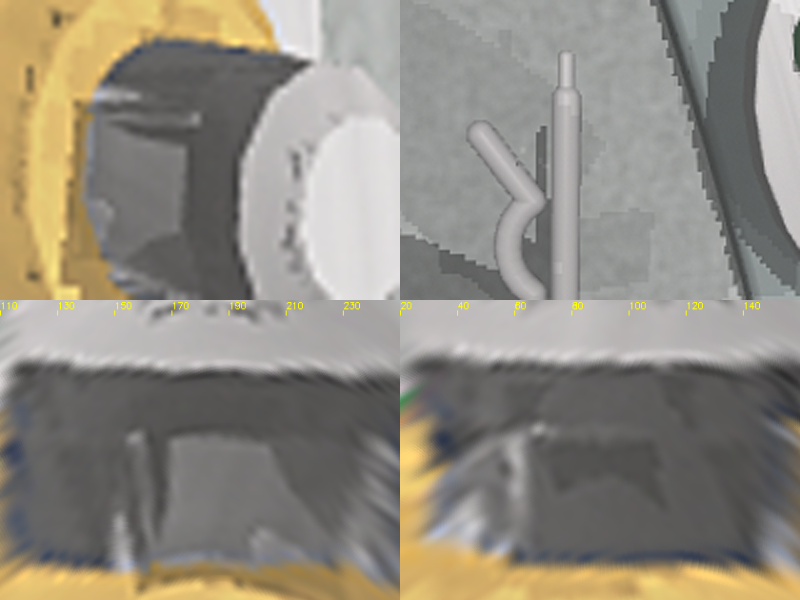

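The spindle carries a countersink with its near rims at azimuth about 61° (right panel) and about 161° (left panel). By symmetry the hole axis lies near 21°/201°. One closer shot along that line, analysed numerically, should fix it.

>>> apply_moves --increments '[[[0, 12, -8, -4, 0, 0, 5.1], [0, 12, -8, -4, 0, 0, 5.1], [0, 12, -8, -4, 0, 0, 5.1], [0, 12, -8, -4, 0, 0, 5.1], [0, 0, 0, 0, 0, 0, 0], [0, 0, 0, 0, 0, 0, 0]]]'

```text
t: 11.02
tcp_pos: [0.4609, -0.2684, 0.1147]
tcp_rot: [-0.0, 0.573, 0.82, 0.0]
wrist_force: [0.1, -0.3, -1.5]
gripper_width: 0.017
```

Run:
```python
from unwrap import *
import json
k=arm.calibration("wrist"); im=arm.grab_frame("wrist"); cv2.imwrite("pics/w7.png",im)
json.dump({a:np.asarray(b).tolist() for a,b in k.items()},open("k7.json","w"))
s=arm.state(); print(s["t"],s["tcp_pos"],s["tcp_rot"])
C=[.5375,-.159]
for z in (.125,.13,.144): print(proj("wrist",[*C,z],k))
# low-res ascii of the area, luminance/saturation
p=proj("wrist",[*C,.134],k).astype(int)
g=im.astype(int); 
y0,x0=p[1]-26,p[0]-34
print("origin",x0,y0)
gray=g.mean(2); sat=g.max(2)-g.min(2)
for y in range(y0,y0+54):
    print(y,"".join("y" if sat[y,x]>50 else "0123456789"[min(9,int(gray[y,x]/26))] for x in range(x0,min(640,x0+66))))
```

```text
11.0667 [ 0.46050571 -0.2682156   0.11471648] [-1.74274500e-04  5.72981384e-01  8.19568364e-01  1.60602339e-05]
[609.2 162.4]
[617.4 164.3]
[642.5 170.7]
origin 590 140
140 yyyyyyyyyyyyyyy4434444yyyyyyyyyyyyyy88888886666666
141 yyyyyyyyyyyyy333333333333444yyyyyyyy88888886666666
142 yyyyyyyyyyy3333333333333333333334yyyy8898886667666
143 yyyyyyyyyy6554433333333333333333333334556786777666
144 yyyyyyyyy66666654444333333333333333333333333445666
145 yyyyyyy4434433443444333333333333333333333434556667
146 yyyyyyyy443333333333333333333333333333334777777777
147 yyyyyyyy444434333333333333443333333333358777777777
148 yyyyyyy4443333333333344444643333333333277777777777
149 yyyyyy55444333333333333333333333333334777777777777
150 yyyyyy55444433333333333333333333333336777777777777
151 yyyyyy54444443223333333333333333333367777777777777
152 yyyyy554444444332233333333333333333677777777777777
153 yyyyy554444444444333333333333333335777777777777777
154 yyyyy544444444444444443333333333347777777777777777
155 yyyy5544444444444444444333333333357777777745766788
156 yyyy5444444444444444444333333333377777777744767
[... 1338 characters left out ...]
3333333333454333333336666666665668888888
182 yyyyyyyyy33333333333334333333325666666656668888888
183 yyyyyyyyyy3333333333333333333333766666666668888888
184 yyyyyyyyyyyy32333333333333333332766666666666888888
185 yyyyyyyyyyyyyy433223333333333332466666666666788888
186 yyyyyyyyyyyyyyyyyy32223333333333266666666666578888
187 yyyyyyyyyyyyyyyyyyy4y32223333333346666666666656788
188 yyyyyyyyyyyyyyyyyyyyyyy332233333327666666666665566
189 yyyyyyyyyyyyyyyyyyyyyyyyyyy32223325666666666666566
190 yyyyyyyyyyyyyyyyyyyyyyyyyyyyy643222566666666666666
191 yyyyyyyyyyyyyyyyyyyyyyyyyyyyy987642236666666666666
192 yyyyyyyyyyyyyyyyyyyyyyyyyyyy8888987532466666666666
193 yyyyyyyyyyyyyyyyyyyyyyyyyyy78888888765326666666666
```

Run:
```python
from h import *
import json
k={a:np.array(b) for a,b in json.load(open("k7.json")).items()}
def az(p): o,d=ray("wrist",p,k); return np.degrees(np.arctan2(d[1],d[0]))
o=ray("wrist",(320,240),k)[0]; print("cam",o)
U=[az(p) for p in [(617,140.6),(622,141.6),(627,142.7),(633,144)]]; L=[az(p) for p in [(613,188),(617,189),(620.5,190),(624,191),(627,192),(629.5,193)]]
print(np.round(U,2),np.round(L,2))
u,l=np.mean(U),np.mean(L[1:]); m=(u+l)/2; h=abs(u-l)/2; d=.009/np.sin(np.radians(h))
C=o[:2]+d*np.array([np.cos(np.radians(m)),np.sin(np.radians(m))]); print("C",C,m,h,d, "pred az to C0",np.degrees(np.arctan2(-.159-o[1],.5375-o[0])))
for CC in (C,np.array([.5375,-.159]),(C+[.5375,-.159])/2):
    out=[]
    for p in [(616.5,148),(611.3,180),(598,144.5),(596,175)]:
        oo,dd=ray("wrist",p,k); q=oo[:2]-CC; a=dd[:2]@dd[:2]; b=q@dd[:2]; c=q@q-.009**2
        D=b*b-a*c
        s=(-b-np.sqrt(max(D,0)))/a; X=oo+s*dd; out.append((round(np.degrees(np.arctan2(X[1]-CC[1],X[0]-CC[0]))%360,1),round(X[2]*1e3,1)))
    print(CC,out)
```

```text
cam [ 0.43170668 -0.19119226  0.23980736]
[21.53 21.49 21.44 21.39] [12.16 12.22 12.25 12.28 12.28 12.25]
C [ 0.5389865  -0.15867943] 16.860258101715786 4.6050414639924355 0.11209836453927761 pred az to C0 16.92468694044593
[ 0.5389865  -0.15867943] [(np.float64(156.0), np.float64(133.5)), (np.float64(239.0), np.float64(133.1)), (np.float64(155.4), np.float64(122.4)), (np.float64(237.3), np.float64(123.9))]
[ 0.5375 -0.159 ] [(np.float64(157.8), np.float64(135.2)), (np.float64(239.3), np.float64(134.6)), (np.float64(157.2), np.float64(124.3)), (np.float64(237.7), np.float64(125.6))]
[ 0.53824325 -0.15883971] [(np.float64(156.9), np.float64(134.4)), (np.float64(239.1), np.float64(133.9)), (np.float64(156.3), np.float64(123.3)), (np.float64(237.5), np.float64(124.8))]
```

Run:
```python
from h import *
import json
k={a:np.array(b) for a,b in json.load(open("k6.json")).items()}
T=np.array([.4133,-.2373,.1317]); psi=np.radians(2*np.degrees(np.arctan2(.70522,.70898)))
ux=np.array([np.cos(psi),np.sin(psi),0]);uy=np.array([np.sin(psi),-np.cos(psi),0])
for n,p in (("tip",(323.4,116)),("leg140",(323.3,140)),("leg235",(322.5,207))):
    X=atz(ray("wrist",p,k),.1297); print(n,X,"tool x,y mm",((X-T)@ux*1e3).round(1),((X-T)@uy*1e3).round(1))
im=cv2.imread("pics/w6.png"); g=im.astype(int).mean(2)
for y in (112,114,116,118,120,124,130,150,170,190): print(y,(g[y,308:340]//10).astype(int).tolist())
```

```text
tip [ 0.4135 -0.1538  0.1297] tool x,y mm 83.5 -0.2
leg140 [ 0.4134 -0.162   0.1297] tool x,y mm 75.3 -0.3
leg235 [ 0.413  -0.1855  0.1297] tool x,y mm 51.8 -0.6
112 [16, 16, 16, 15, 15, 15, 15, 15, 15, 15, 15, 15, 15, 15, 15, 15, 15, 15, 15, 15, 15, 15, 15, 15, 15, 15, 15, 16, 16, 16, 16, 15]
114 [16, 16, 16, 16, 16, 15, 15, 15, 15, 15, 15, 15, 15, 15, 15, 15, 15, 15, 15, 15, 15, 15, 15, 15, 15, 15, 15, 15, 15, 15, 15, 15]
116 [16, 16, 16, 16, 16, 16, 15, 15, 15, 15, 15, 13, 14, 16, 17, 17, 16, 16, 16, 15, 15, 15, 15, 15, 15, 15, 15, 15, 15, 15, 15, 15]
118 [16, 16, 16, 15, 16, 15, 16, 15, 15, 15, 15, 13, 16, 18, 20, 20, 19, 17, 15, 14, 16, 15, 15, 15, 15, 15, 15, 15, 16, 16, 16, 16]
120 [16, 16, 16, 16, 16, 16, 16, 16, 16, 16, 16, 13, 16, 18, 20, 20, 18, 17, 14, 14, 16, 16, 16, 16, 15, 16, 16, 16, 16, 16, 16, 16]
124 [16, 16, 16, 16, 16, 16, 16, 16, 16, 16, 17, 13, 16, 18, 20, 20, 18, 17, 14, 14, 16, 16, 16, 16, 16, 16, 16, 16, 16, 16, 15, 15]
130 [15, 14, 14, 14, 14, 15, 16, 16, 16, 16, 16, 13, 16, 18, 20, 20, 18, 17, 15, 14, 16, 16, 16, 16, 16, 15, 15, 15, 15, 15, 15, 15]
150 [15, 15, 15, 15, 15, 15, 14, 14, 12, 14, 16, 16, 17, 17, 18, 18, 17, 17, 17, 16, 15, 13, 11, 15, 15, 14, 16, 16, 16, 16, 15, 15]
170 [9, 11, 11, 10, 9, 13, 15, 14, 12, 14, 16, 16, 17, 17, 18, 18, 17, 17, 17, 16, 15, 13, 13, 15, 14, 14, 15, 15, 15, 15, 16, 16]
190 [17, 16, 16, 15, 13, 10, 9, 10, 12, 15, 16, 16, 17, 17, 18, 18, 17, 17, 16, 16, 14, 12, 16, 15, 15, 15, 15, 15, 15, 15, 16, 16]
```

>>> apply_moves --increments '[[[0, -2, 6, 2, 0, 0, -7], [0, -2, 6, 2, 0, 0, -7], [0, -2, 6, 2, 0, 0, -7], [0, -2, 6, 2, 0, 0, -7], [0, -2, 6, 2, 0, 0, -7], [0, -2, 6, 2, 0, 0, -7], [0, -2, 6, 2, 0, 0, -7], [0, -2, 6, 2, 0, 0, -7]]]'

```text
t: 11.73
tcp_pos: [0.4439, -0.2201, 0.1309]
tcp_rot: [-0.0, 0.892, 0.452, 0.0]
wrist_force: [0.5, 0.1, -0.7]
gripper_width: 0.0169
```

>>> apply_moves --increments '[[[0, -4, 5, 1, 0, 0, -7], [0, -4, 5, 0, 0, 0, -7], [0, -4, 4, 0, 0, 0, -7], [0, -4, 5, 0, 0, 0, -7], [0, -4, 5, 0, 0, 0, -7], [0, 0, 0, 0, 0, 0, -0.9], [0, 0, 0, 0, 0, 0, 0], [0, 0, 0, 0, 0, 0, 0]]]'

```text
t: 12.4
tcp_pos: [0.4247, -0.1972, 0.1317]
tcp_rot: [0.0, 0.987, 0.161, 0.0]
wrist_force: [0.0, -0.2, -1.4]
gripper_width: 0.0172
```

Run:
```python
from h import *
s=arm.state(); q=s["tcp_rot"]; print(s["t"],s["tcp_pos"],np.degrees(2*np.arctan2(q[2],q[1])),s["wrist_force"])
```

```text
12.4 [ 0.42470442 -0.19715145  0.13168193] 18.514438331036985 [ 8.73397358e-04 -2.38708378e-01 -1.37489836e+00]
```

>>> apply_moves --increments '[[[0, 9, 4, 0, 0, 0, 0], [0, 9.5, 3, 0, 0, 0, 0], [0, 0, 0, 0, 0, 0, 0], [0, 0, 0, 0, 0, 0, 0]]]'

```text
t: 12.73
tcp_pos: [0.4438, -0.1899, 0.1311]
tcp_rot: [-0.0, 0.987, 0.16, -0.0]
wrist_force: [-0.1, -0.7, -1.0]
gripper_width: 0.017
```

Run:
```python
from h import *
import json
k=arm.calibration("wrist"); im=arm.grab_frame("wrist"); cv2.imwrite("pics/w8.png",im)
json.dump({a:np.asarray(b).tolist() for a,b in k.items()},open("k8.json","w"))
s=arm.state(); q=s["tcp_rot"]; print(s["t"],s["tcp_pos"],np.degrees(2*np.arctan2(q[2],q[1])),s["wrist_force"])
for z in (.13,.144): print(proj("wrist",[.538,-.159,z],k))
c=im[0:240,180:460]; cv2.imwrite("pics/w8c.png",cv2.resize(c,(700,600),interpolation=cv2.INTER_CUBIC))
```

```text
12.7833 [ 0.44333153 -0.18998904  0.13108763] 18.418581957762044 [ 0.33017358 -0.43237083 -1.06553804]
[323.   70.3]
[323.2  64. ]
```

View pics/w8c.png

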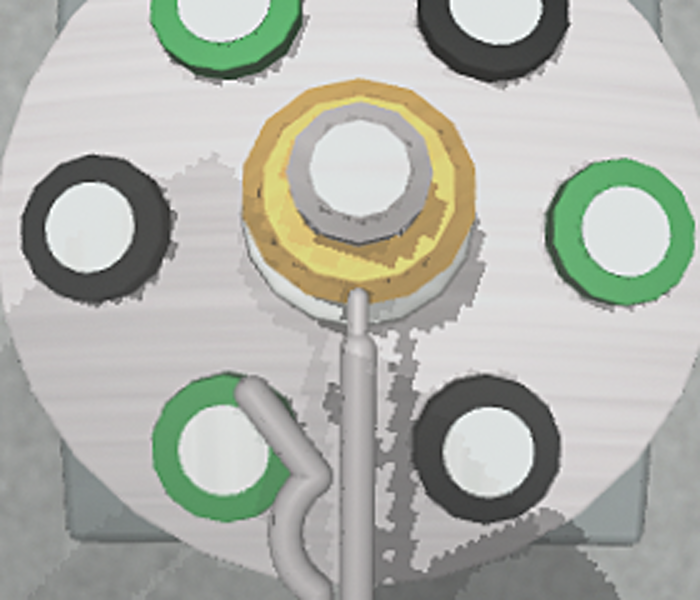

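The leg column (358) and tip (359,290) are in line with the spindle top centre (359,172), with the bow on the left. Alignment is good, so I push slowly and watch the force.

>>> apply_moves --increments '[[[0, 3.8, 1.2, 1, 0, 0, 0], [0, 3.8, 1.3, 0, 0, 0, 0], [0, 3.8, 1.2, 0, 0, 0, 0], [0, 3.8, 1.3, 0, 0, 0, 0], [0, 0, 0, 0, 0, 0, 0], [0, 0, 0, 0, 0, 0, 0]]]'

```text
t: 13.28
tcp_pos: [0.4585, -0.1851, 0.1322]
tcp_rot: [-0.0, 0.987, 0.16, -0.0]
wrist_force: [-1.7, -0.6, 0.4]
gripper_width: 0.0167
```

>>> apply_moves --increments '[[[0, 3.8, 1.2, 0, 0, 0, 0], [0, 3.8, 1.3, 0, 0, 0, 0], [0, 3.8, 1.2, 0, 0, 0, 0], [0, 0, 0, 0, 0, 0, 0], [0, 0, 0, 0, 0, 0, 0]]]'

```text
t: 13.7
tcp_pos: [0.4699, -0.1814, 0.1322]
tcp_rot: [-0.0, 0.987, 0.16, 0.0]
wrist_force: [-0.3, -0.7, -1.1]
gripper_width: 0.0169
```

Run:
```python
from h import *
k=arm.calibration("wrist"); im=arm.grab_frame("wrist"); cv2.imwrite("pics/w9.png",im)
s=arm.state(); print(s["t"],s["tcp_pos"],s["wrist_force"],s["ft_torque"])
print(proj("wrist",[.538,-.159,.144],k))
g=im.astype(int); gray=g.mean(2); sat=g.max(2)-g.min(2)
for y in range(50,240,3):
    print(y,"".join("y" if sat[y,x]>50 else "0123456789"[min(9,int(gray[y,x]/26))] for x in range(260,390,2)))
```

```text
13.75 [ 0.46973591 -0.18139364  0.1322325 ] [ 0.44746984  0.35923072 -0.27959454] [0.06330628 0.04312966 0.01803129]
[322.4 154.1]
50 88888888888888yyyyyy488888888888888888888885222222988888888888888
53 88888888888888yyyyyy388888888888888888888884222222988888888888888
56 88888888888888yyyyyy588888888888888888888885222222988888888888888
59 8888888888888yyyyyyy458888888888888888888884222222588888888888888
62 8888888888886yyyyyy2588888888888888888888874222222298888888888888
65 88888888888yyyyyyy24688888888888888888888888323322228888888888888
68 888888887yyyyyyyy345888888888888888888888888712333322288888888888
71 yyy55yyyyyyyyyyy3257888888888888888888888888862233323222356777222
74 yyyyyyyyyyyyyy323558888888888888888888888888886122323322223222222
77 yyyyyyyyyyyy32258888888888888888888888888888888862223333332323222
80 yyyyyyyyy32236558888888888888888888888888888888886422222333333222
83 44322222344758888888888888888888888888888888888888788552222222236
86 77745877877778888888888888888888888888888888888888888878866557878
89 77777777777778888888888888888888888888888888888888888888888888888
92 
[... 2793 characters left out ...]

212 yyyyyyyyyyyyyy566665476666775666665446744447612222222222222222222
215 yyyyyyyyyyyyyy366665466667775666665447644467222222222222222222222
218 y6888888884yyy566665466666675666665444444443222222222455555552222
221 877788888888yy466666546666675666665444444432222222255555555555522
224 87778888888884y56666545666775666665446544422222223555555555555552
227 87778888888877y56666665467675666665447644422222225555555555555555
230 877788888888775y5666666544675466665444444422222245555555555555555
233 877778888888778yy566666665475666665444444422222155555555555555555
236 877778888888776yyy46666665475666664444444422222145555555555555555
239 87777888888878yyyyyy566665465666654444444442222235555555555555554
```

The tip shows out of the far side of the spindle (rows 116-130), and the bow's flare is about to meet the spindle. About 21 mm of push remains.

>>> apply_moves --increments '[[[0, 3.8, 1.2, 0, 0, 0, 0], [0, 3.8, 1.3, 0, 0, 0, 0], [0, 3.8, 1.2, 0, 0, 0, 0], [0, 0, 0, 0, 0, 0, 0]]]'

```text
t: 14.08
tcp_pos: [0.4807, -0.177, 0.1318]
tcp_rot: [-0.001, 0.987, 0.16, -0.001]
wrist_force: [-0.2, 6.4, -2.0]
gripper_width: 0.0168
```

>>> apply_moves --increments '[[[0, 3.8, 1.2, 0, 0, 0, 0], [0, 3.8, 1.3, 0, 0, 0, 0], [0, 0.9, 0.3, 0, 0, 0, 0], [0, 0, 0, 0, 0, 0, 0]]]'

```text
t: 14.42
tcp_pos: [0.4899, -0.1744, 0.1322]
tcp_rot: [-0.0, 0.987, 0.16, 0.0]
wrist_force: [1.4, 6.4, -1.6]
gripper_width: 0.0166
```

```bash
cat > asc.py <<'E'
from h import *
def asc(im,x0,x1,y0,y1,sx=2,sy=3):
    g=im.astype(int); gray=g.mean(2); sat=g.max(2)-g.min(2)
    for y in range(y0,y1,sy): print(y,"".join("y" if sat[y,x]>50 else "0123456789"[min(9,int(gray[y,x]/26))] for x in range(x0,x1,sx)))
E
python3 - <<'E'
from asc import *
im=arm.grab_frame("wrist"); cv2.imwrite("pics/w10.png",im)
s=arm.state(); print(s["t"],s["tcp_pos"],s["wrist_force"],s["ft_torque"])
asc(im,260,390,100,290)
E
```

```text
14.4667 [ 0.48988016 -0.17440694  0.13219046] [ 2.30631913  5.61686888 -2.34578566] [ 0.96323802 -0.24629647  0.1897975 ]
100 88888888888888yyyyyy258888888888888888888876233332588888888888888
103 88888888888886yyyyyy268888778888888888888886233333288888888888888
106 8888888888887yyyyyy2688888778888888888888888423333339888888888888
109 88888888888yyyyyyy35588887777888888888888888723333332888888888888
112 478888898yyyyyyyy334888888777888888888888888872333333227988888884
115 yyyyyyyyyyyyyyyy3355778888778876888888888888887233333333222332223
118 yyyyyyyyyyyyyy334877777888777577678888888888888862233333333333333
121 yyyyyyyyyyyy33447777777777777578678888888888888887323333333333333
124 33yyyyyy333564777777777777777578678888888888888888787432233333223
127 77764887765677777777777777777578678888888888888888888888876657878
130 77777777777777777777777777777578668888888888888888888888888888888
133 77777777777777777777776677777567678888875688888888888888888888888
136 77777777777777777777776677775777765888855788888888888888888888888
139 7777777777777777777777666776677876588887655888888888888888888888
[... 2801 characters left out ...]

262 77777777777777yyyyy3666665445665653444444421212212555555555555521
265 777777777777777yyyy3666665444664443444444421222125555555555555551
268 7777777777777774yyy3666665433444443444444411111145555555555555553
271 7777777777777775yyyy666665433444443444444411122155555555555555553
274 7777777777767775yyy2466444433444443444444421111155555555555555552
277 7777667764544442yy22665444433444443444434431111145444555555555551
280 y7445444444444322222664444433444443444444442111115444444445444411
283 22344444444442222224444444343444443443444344111111344444444442111
286 22222344443222222234344444343444443443444444311111112344433211111
289 22222222222222223444344433343444443444444433443111111111111111113
```

The bow has snapped round the spindle: its hollow (row ~212) coincides with the spindle axis at leg height, and the axial force has turned slightly forward. I add a nudge of 1 mm, then release and lift.

>>> apply_moves --increments '[[[0, 0.8, 0.6, -1, 0, 0, 0], [0, 0, 0, 0, 0, 0, 0], [20, 0, 0, 0, 0, 0, 0], [25, 0, 0, 0, 0, 0, 0], [30, 0, 0, 0, 0, 0, 0], [40, 0, 0, 0, 0, 0, 0], [40, 0, 0, 0, 0, 0, 0]]]'

```text
t: 15.05
tcp_pos: [0.4907, -0.1747, 0.1315]
tcp_rot: [0.0, 0.987, 0.159, 0.0]
wrist_force: [0.1, 0.4, 0.3]
gripper_width: 0.034
```

>>> apply_moves --increments '[[[40, 0, 0, 10, 0, 0, 0], [40, 0, 0, 20, 0, 0, 0], [40, 0, 0, 30, 0, 0, 0], [40, -10, -3, 30, 0, 0, 0], [40, -10, -3, 0, 0, 0, 0], [40, 0, 0, 0, 0, 0, 0]]]'

```text
t: 15.55
tcp_pos: [0.4699, -0.181, 0.2232]
tcp_rot: [0.001, 0.987, 0.159, 0.001]
wrist_force: [-1.2, -0.1, -0.2]
gripper_width: 0.0342
```

Run:
```python
from asc import *
k=arm.calibration("wrist"); im=arm.grab_frame("wrist"); cv2.imwrite("pics/w11.png",im)
s=arm.state(); print(s["t"],s["tcp_pos"],s["wrist_force"],s["joints"].round(2))
u=np.array([np.cos(np.radians(18.2)),np.sin(np.radians(18.2))]); C=np.array([.538,-.159])
for d in (.034,0,-.057): print(d,proj("wrist",[*(C+d*u),.129],k))
asc(im,270,370,90,330,2,3)
```

```text
15.6 [ 0.4700712  -0.18060693  0.22196201] [ 1.15834564  0.77716286 -0.80059324] [-0.46  0.3   1.8  -0.    1.04  0.79]
0.034 [322.4  81.6]
0 [322.2 139. ]
-0.057 [322.  232.2]
90 73yyyyyyyyyyyyy36588888787778888888872233322222232
93 7774yyyyyyyyy3458888887756678888888888523333333322
96 77776333223455888888887767757888888888887712222356
99 77777777777777888888877767758888888888888887888888
102 77777777777776778888787767758888558888888888888888
105 77777777777567677887777767757886558888888888888888
108 77777777777567666787777767756778588888888888888888
111 77777777777746665676688867758676848888888888888888
114 7777777777777566664655y46775yyy5588688888888888888
117 77777777777777666665yyyy7775yyyyyy8887888888888888
120 777777776666776756765yyy7775yyyyyyyy88688888888888
123 7777777777777687y56765yy7775yyyyyyyyyy878888888888
126 777777777776677yy466764y6666yyyyyyyyyyy87888888888
129 37777777777768yy5676556666666666yyyyyyy65888888888
132 25777777777776y567655666777887666yyyyyyy7688888888
135 2377777777767yy6665566777777788666yyyyyy6678888888
138 2477777777748yy66646667777777788666yyyyy6568
[... 2771 characters left out ...]
4434444443344444444444444466556665556644
294 55555534444444344433444334444444444444566666566565
297 55554434444444344444333444444444444444446666555666
300 33331133344444444334334444444444444444444666663123
303 33321124344444443333444444444444444444444446661113
306 33321124444334444334444444444444444444444444561112
309 33311124444444433444444444444444444444444444441111
312 33211124333443344444444444444444444444444444441111
315 33111114444344344444444444444444444444444444441111
318 33111114444444444444444444444444444444444444431111
321 32111114344444444444444444444444444444444444431111
324 31111114444444444444444444444444444444444444431111
327 21111114444444444444444444444444444444444444431111
```

Released clip stayed put. Bow hollow (~row 141) and grip (~row 230) match the predicted seated positions (139 and 232). Now back to the handle.

>>> apply_moves --increments '[[[40, 12, 33, 12, 0, 0, 6.8], [40, 12, 33, 12, 0, 0, 6.8], [40, 12, 33, 12, 0, 0, 6.8], [40, 12, 33, 12, 0, 0, 6.8], [40, 12, 33, 12, 0, 0, 6.8], [40, 12, 33, 12, 0, 0, 6.8], [40, 12, 33, 6, 0, 0, 6.8], [40, 12, 33, 0, 0, 0, 6.8]]]'

```text
t: 16.27
tcp_pos: [0.5672, 0.0858, 0.2998]
tcp_rot: [0.0, 0.803, 0.595, 0.0]
wrist_force: [1.4, -0.4, 0.2]
gripper_width: 0.0342
```

>>> apply_moves --increments '[[[40, 12, 34, 0, 0, 0, 6.8], [40, 12, 34, 0, 0, 0, 6.8], [40, 13, 34, 0, 0, 0, 6.8], [40, 13, 34, 0, 0, 0, 6.5], [40, 0, 0, 0, 0, 0, 0], [40, 0, 0, 0, 0, 0, 0]]]'

```text
t: 16.77
tcp_pos: [0.6163, 0.2213, 0.2972]
tcp_rot: [-0.001, 0.644, 0.765, -0.001]
wrist_force: [-0.8, 0.9, -0.6]
gripper_width: 0.0341
```

Run:
```python
from asc import *
k=arm.calibration("wrist"); im=arm.grab_frame("wrist"); cv2.imwrite("pics/w12.png",im)
s=arm.state(); q=s["tcp_rot"];print(s["t"],s["tcp_pos"],np.degrees(2*np.arctan2(q[2],q[1])),s["gripper_width"])
n=np.array([-.168,.986]); B=np.array([.6157,.2192])
for d in (.05,0,-.05): print(proj("wrist",[*(B+d*n),.233],k))
asc(im,230,410,100,400,3,8)
```

```text
16.8167 [0.61617888 0.22006804 0.29768532] 99.65284017746065 0.0341006650937379
[322.3 188.4]
[322.  277.5]
[321.8 351.1]
100 5555555555555555yyyyyyyy5yyyyyyy5yyyy58888887888778777777777
108 78565554555453443yyyyyyy4yyyyyyy44yyy47777777777777777777777
116 77787777777442574yyyyyyy4yyyyyyy44yyy57777777777777777777777
124 77777777777442473yyyyyyy4yyyyyyy4yyy357777777777777777777777
132 77776777667442473yyyyyy35yyyyyyy5yyyy57777777777777777777777
140 7777777766744247yyyyyyy35yyyyyyy4yyy367777777777777777777777
148 77777565565652363yyyyyy35yyyyyyy4yyyy67777777777777767777777
156 66566666666666664yyyyyy34yyyyyyy5yyy367777777777777767777777
164 66777777767542464yyyyyy34yyyyyyy4yyyy77777777777777777777777
172 66776666666542364yyyyyy24yyy333y4yyy377777777777777777777777
180 66666666666542365yyyyyy23yyy34443yyy477777777777777777777777
188 76666666666443364yyyyyy23yy3456654yy377777777777777777777777
196 66666666666543364yyyyyy23yy3456554yy377777777777777777777777
204 77776666666743264yyyyyy33y33456554yy377777777777777777777777
212 77777777777743275yyyyyy33yy3455554yy377777777777777777777777
220
[... 791 characters left out ...]
23233111yy33333yy333333yy4557777781223333322228777
324 333331111133231111yyy3323yy334443yy3557787881222333322222877
332 333311111322221111y3y3333yy334443y44587887882222233332222287
340 3331111122222111113y33332yy444443yy4557878781222233333222217
348 211111111123311111yy33332yy444443y45567777782222243322222222
356 1111111111111111122333332yyyyyy3yy45557777776222222222222222
364 11111111111111111323y3332yyyyyy3yy45558777778122222222222122
372 1111111111111111132333332yyyyyy3yyy5555687777322222211211211
380 1111111111111111332333332yyyyyy3yy45555687777812222111111111
388 1111111111111111556333332yyyyyy3y445555877777732211111111111
396 1111111111111441555yyyyy4yyyyyy4yy48777777777777711111111111
```

Bar at columns 311-329, as predicted (322). Descend, grip and roll back.

>>> apply_moves --increments '[[[40, 0, 0, -30, 0, 0, 0], [40, -1, 0, -30, 0, 0, 0], [40, 0, 0, -9, 0, 0, 0], [10, 0, 0, 0, 0, 0, 0], [0, 0, 0, 0, 0, 0, 0], [0, 0, 0, 0, 0, 0, 0], [0, 0, 0, 0, 0, 0, 0]]]' --force 25

```text
t: 17.4
tcp_pos: [0.6154, 0.219, 0.2313]
tcp_rot: [0.0, 0.645, 0.764, -0.0]
wrist_force: [-3.2, -3.6, -2.2]
gripper_width: 0.0087
```

Run:
```python
import numpy as np
th=np.radians(np.linspace(93.1,9.9,16)); p=np.c_[-198*np.cos(th),198*np.sin(th)]; p=np.round(np.c_[p[:,0]*np.cos(np.radians(9.7)),p[:,0]*np.sin(np.radians(9.7)),p[:,1]])
print(np.diff(p,axis=0).astype(int).tolist(), p[-1]-p[0])
```

```text
[[-19, -3, 0], [-19, -4, -2], [-19, -3, -4], [-18, -3, -5], [-17, -3, -7], [-17, -3, -9], [-16, -2, -10], [-15, -3, -12], [-13, -2, -14], [-13, -2, -14], [-10, -2, -16], [-10, -2, -17], [-7, -1, -17], [-6, -1, -18], [-4, -1, -19]] [-203.  -35. -164.]
```

>>> apply_moves --increments '[[[0, -19, -3, 0, 0, 0, 0], [0, -19, -4, -2, 0, 0, 0], [0, -19, -3, -4, 0, 0, 0], [0, -18, -3, -5, 0, 0, 0], [0, -17, -3, -7, 0, 0, 0], [0, -17, -3, -9, 0, 0, 0], [0, -16, -2, -10, 0, 0, 0], [0, 0, 0, 0, 0, 0, 0]]]'

```text
t: 18.07
tcp_pos: [0.4888, 0.1986, 0.1937]
tcp_rot: [-0.0, 0.645, 0.764, 0.0]
wrist_force: [-5.2, 0.2, 2.1]
gripper_width: 0.0089
```

>>> apply_moves --increments '[[[0, -14, -3, -13, 0, 0, 0], [0, -13, -2, -14, 0, 0, 0], [0, -13, -2, -14, 0, 0, 0], [0, -10, -2, -16, 0, 0, 0], [0, -9, -2, -17, 0, 0, 0], [0, -7, -1, -17, 0, 0, 0], [0, -5, -1, -18, 0, 0, 0], [0, -3, 0, -18, 0, 0, 0]]]'

```text
t: 18.73
tcp_pos: [0.4127, 0.1862, 0.0657]
tcp_rot: [-0.003, 0.646, 0.764, -0.003]
wrist_force: [-23.9, 9.9, 5.5]
gripper_width: 0.0085
```

>>> apply_moves --increments '[[[0, 0, 0, -3, 0, 0, 0], [0, 0, 0, 0, 0, 0, 0]]]'

```text
t: 18.9
tcp_pos: [0.4127, 0.1857, 0.0625]
tcp_rot: [-0.004, 0.645, 0.764, -0.004]
wrist_force: [-22.7, 7.8, -0.9]
gripper_width: 0.0091
```

>>> apply_moves --increments '[[[0, -2, 0, -3, 0, 0, 0], [0, 0, 0, -3, 0, 0, 0], [0, 0, 0, 0, 0, 0, 0]]]'

```text
t: 19.15
tcp_pos: [0.4126, 0.1857, 0.0586]
tcp_rot: [-0.002, 0.645, 0.764, -0.002]
wrist_force: [-24.0, -0.9, 31.3]
gripper_width: 0.0088
```

>>> apply_moves --increments '[[[0, 0, 0, 3, 0, 0, 0], [20, 0, 0, 0, 0, 0, 0], [40, 0, 0, 0, 0, 0, 0], [40, 0, 0, 0, 0, 0, 0], [40, 0, 0, 20, 0, 0, 0], [40, -4, 0, 40, 0, 0, 0], [40, -10, 0, 40, 0, 0, 0], [40, 0, 0, 0, 0, 0, 0]]]'

```text
t: 19.82
tcp_pos: [0.4028, 0.1867, 0.1667]
tcp_rot: [0.003, 0.645, 0.764, 0.004]
wrist_force: [1.8, 0.7, 1.6]
gripper_width: 0.034
```

Run:
```python
from asc import *
k=arm.calibration("wrist"); im=arm.grab_frame("wrist"); cv2.imwrite("pics/w13.png",im)
s=arm.state(); print(s["t"],s["tcp_pos"],s["wrist_force"])
n=np.array([-.168,.986])
B=np.array([.4133,.1885])
for d in (.05,-.05): print(proj("wrist",[*(B+d*n),.0694],k))
asc(im,300,420,100,400,2,6)
t=arm.grab_frame("top"); cv2.imwrite("pics/top2.png",t); sc=arm.grab_frame("scene"); cv2.imwrite("pics/scene2.png",sc)
for c in("scene","top"):
    for n in ["tambour_handle","clip_grip","specimen_center","dish","bottle"]: print(c,n,[(np.round(d["box"]).tolist(),round(d["confidence"],2)) for d in arm.look_for(c,n)[:2]])
```

```text
19.8667 [0.40239385 0.18638592 0.16399085] [-0.46469787 -0.63012228 -0.58813409]
[339.4 175.6]
[337.1 321.3]
100 77777766666667666677766777666676666666343378955532233334y433
106 777777777766776666666666666666666666666333788955222333333443
112 6666666666666666666666666666666666666644348894552223333yy343
118 66666666666666666666666666666666666666343579955522y3333y3443
124 666666665666666666666666666666666666665335898655222333333443
130 66666666666666666666666666666666666665333689955522y3333y3433
136 6666666666666666666666666666666666666533368988552233333y4433
142 666666666666666666666666666666666666663336888555223333333433
148 66666666666666666666666666666666666666433689455422y3333y3434
154 566666665555555555555555555565556665653337889553223333434433
160 555666666555555555555555555555555555544337886552223333434434
166 666666665656556666665666666666666666663347875552223333yy3333
172 555555565556666655665455556555555555554446655443333443y34333
178 555666556634444567787677777777777777777777777777777777y34333
184 555556655533334567777655445554444444444444455544444443y34333
190 566655555334
[... 2176 characters left out ...]
11111111111111111
394 667676666777766777676777777776777677671111111111111111111111
scene tambour_handle [([344.0, 94.0, 515.0, 208.0], 0.78), ([343.0, 94.0, 550.0, 297.0], 0.71)]
scene clip_grip [([235.0, 201.0, 278.0, 235.0], 0.66)]
scene specimen_center [([292.0, 175.0, 307.0, 184.0], 0.65)]
scene dish [([124.0, 221.0, 169.0, 264.0], 0.84), ([214.0, 197.0, 322.0, 303.0], 0.35)]
scene bottle [([335.0, 322.0, 363.0, 360.0], 0.96)]
top tambour_handle [([132.0, 225.0, 270.0, 329.0], 0.89)]
top clip_grip [([358.0, 262.0, 379.0, 303.0], 0.64)]
top specimen_center [([307.0, 316.0, 315.0, 327.0], 0.48)]
top dish [([429.0, 310.0, 471.0, 350.0], 0.9)]
top bottle [([328.0, 163.0, 353.0, 196.0], 0.7)]
```

>>> apply_moves --increments '[[[40, -10, -20, 25, 0, 0, 0], [40, -10, -30, 25, 0, 0, 0], [40, -10, -38, 20, 0, 0, 0], [40, -10, -38, 10, 0, 0, 0], [40, -10, -38, 0, 0, 0, 0], [40, -5, -38, 0, 0, 0, 0], [40, -5, -38, 0, 0, 0, 0], [40, -5, -38, 0, 0, 0, 0]]]'

```text
t: 21.13
tcp_pos: [0.3353, -0.0919, 0.2395]
tcp_rot: [0.001, 0.645, 0.764, 0.0]
wrist_force: [1.5, 0.3, -1.0]
gripper_width: 0.034
```

>>> apply_moves --increments '[[[40, 0, -38, 0, 0, 0, 0], [40, 0, -38, 0, 0, 0, 0], [40, 0, -38, 0, 0, 0, 0], [40, 0, 0, 0, 0, 0, 0]]]'

```text
t: 21.47
tcp_pos: [0.336, -0.2094, 0.2394]
tcp_rot: [0.001, 0.647, 0.763, -0.0]
wrist_force: [0.2, 1.4, 0.2]
gripper_width: 0.034
```

Run:
```python
from asc import *
print(arm.state()["t"],arm.state()["tcp_pos"])
for c,(x,y,w,h),nm in (("scene",(355,92,75,50),"handle"),("top",(185,305,65,35),"handle"),("scene",(280,165,35,28),"spec"),("top",(300,312,24,20),"spec"),("scene",(118,215,58,54),"dish"),("top",(320,155,40,45),"bottle"),("scene",(345,95,200,200),"store")):
    a=cv2.imread(f"pics/{c}0.png"); f=f"pics/{c}3.png"
    import os
    if not os.path.exists(f): cv2.imwrite(f,arm.grab_frame(c))
    b=cv2.imread(f)
    S=4
    A=cv2.resize(a[y:y+h,x:x+w],None,fx=S,fy=S,interpolation=cv2.INTER_CUBIC); B=cv2.resize(b[y-6:y+h+6,x-6:x+w+6],None,fx=S,fy=S,interpolation=cv2.INTER_CUBIC)
    r=cv2.matchTemplate(B,A,cv2.TM_CCOEFF_NORMED); _,m,_,l=cv2.minMaxLoc(r); print(c,nm,round(m,3),"shift px",(l[0]/S-6,l[1]/S-6))
b=cv2.imread("pics/scene3.png"); d=cv2.absdiff(cv2.imread("pics/scene0.png"),b)[92:142,355:430]; print("diff",d.mean())
asc(cv2.resize(b[205:260,225:300],None,fx=2,fy=2,interpolation=cv2.INTER_CUBIC),0,150,0,110,1,2)
```

```text
21.4667 [ 0.33597361 -0.20935816  0.23942436]
scene handle 0.906 shift px (-1.5, 1.25)
top handle 0.919 shift px (0.25, 0.5)
scene spec 1.0 shift px (0.0, 0.0)
top spec 0.996 shift px (0.0, 0.0)
scene dish 1.0 shift px (0.0, 0.0)
top bottle 0.992 shift px (0.0, 0.0)
scene store 0.949 shift px (0.0, 0.0)
diff 6.188
0 555555555555554yyyyyyyyyyyyyyyyyyyyyyyyyyyy45556666677777666666666666667777777777777777777777777777777777776666665555555555555665555666665555555555555
2 5555555555555554yyyyyyyyyyyyyyyyyyyyyyyyyyyy55666777766665554yyyyy455566677777777777777777777777777777777777776666666555555555555555566665555555555555
4 555555555555555543yyyyyyyyyyyyyyyyyyyyyyyyyyyy5667766554yyyyyyyyyyyyyyy5566777777777777777777777777777777777777776666666555555555555555555555566655555
6 5555555555555555543yyyyyyyyyyyyyyyyyyyyyyyyyyyy666655yyyyyyy5556555yyyyyy45667777777777777777777777777777777777777777776666655555555555555555666666655
8 55555555555555555443yyyyyyyyyyyyyyyyyyyyyyyyyyy45554yyyyy56777777776655yyyy566777777777777777777777777777777777777777777776666555555555555555566665555
10 5555555555555555
[... 6985 characters left out ...]
77777776654332222222222222345667777777777777777777777777777777777777777765444444
102 433333345667777777776654yyyy5677888888888887765yyyyy45667777777777777777777765432222344444444332222456677777777777777777777777777777777777777654444444
104 433333344566777777777665yyyyy5677788888877766yyyyyy345677777777777777777777653222335567777777654322234567777777777777777777777777777777777766544444444
106 4433333334456777777777655yyyyyy567777777765yyyyyyy3456777777777777777777766532223567778888888776543223466777777777777777777777777777777777654433444444
108 443333333334566777777776654yyyyyyyyyyyyyyyyyyyyyy34567777777777777777777765322235677888888888887754322345677777777777777777777777777777765543334444444
```

Bystanders show zero shift. The handle match shows a small offset in the scene view, which could mean it isn't quite shut, so I check that carefully.

Run:
```python
from asc import *
A=np.array([.608,.2195]); e=np.array([-np.cos(np.radians(9.7)),-np.sin(np.radians(9.7))])
for th in (8,10,12,15,20):
    t=np.radians(th); X=[*(A+.198*np.cos(t)*e),.03+.198*np.sin(t)]; print(th,proj("scene",X),proj("top",X))
# sub-pixel line scans: intensity across the bar
for c,pts in (("scene",[((375,112),(385,128)),((382,108),(392,124)),((388,103),(398,119))]),("top",[((205,322),(206,342)),((218,320),(219,340)),((230,318),(231,338))])):
    for f in ("0","3"):
        g=cv2.imread(f"pics/{c}{f}.png").mean(2).astype(np.float32)
        for a,b in pts:
            L=np.linspace(0,1,41); xs=np.float32([[a[0]+(b[0]-a[0])*l for l in L]]); ys=np.float32([[a[1]+(b[1]-a[1])*l for l in L]])
            v=cv2.remap(g,xs,ys,cv2.INTER_CUBIC)[0]; i=int(np.argmax(v)); print(c,f,"peak at",(round(float(xs[0,i]),1),round(float(ys[0,i]),1)),v[::2].astype(int).tolist())
```

```text
8 [383.5 118.3] [219.4 329.5]
10 [384.2 117.1] [218.8 329. ]
12 [384.9 115.9] [218.1 328.4]
15 [386.2 114.3] [217.1 327.3]
20 [388.6 112. ] [215.3 325. ]
scene 0 peak at (378.5, 117.6) [151, 150, 149, 149, 147, 154, 174, 182, 163, 134, 128, 145, 150, 151, 148, 134, 116, 98, 96, 103, 121]
scene 0 peak at (385.0, 112.8) [147, 147, 149, 148, 150, 168, 181, 173, 142, 122, 135, 148, 149, 146, 137, 118, 96, 94, 103, 116, 129]
scene 0 peak at (391.5, 108.6) [148, 148, 148, 146, 141, 146, 171, 182, 167, 138, 125, 141, 149, 147, 142, 139, 137, 135, 138, 146, 149]
scene 3 peak at (378.8, 118.0) [152, 151, 151, 151, 150, 147, 155, 177, 182, 162, 134, 130, 145, 149, 142, 123, 100, 95, 104, 121, 142]
scene 3 peak at (385.5, 113.6) [148, 147, 150, 153, 153, 155, 172, 184, 171, 142, 127, 142, 149, 140, 119, 96, 94, 100, 121, 141, 138]
scene 3 peak at (392.0, 109.4) [149, 149, 149, 149, 148, 145, 152, 173, 182, 166, 137, 128, 144, 149, 143, 140, 139, 137, 140, 147, 147]
top 0 peak at (205.4, 331.0) [94, 97, 100, 97, 100, 94, 89, 87, 109, 122, 117, 107, 102, 95, 92, 95, 97, 100, 100, 100, 102]
top 0 peak at (218.4, 329.0) [104, 104, 99, 102, 100, 98, 92, 95, 110, 124, 116, 95, 77, 67, 67, 76, 93, 102, 103, 103, 102]
top 0 peak at (230.4, 327.0) [101, 105, 101, 101, 103, 98, 94, 96, 112, 124, 117, 96, 81, 71, 66, 76, 87, 96, 101, 105, 102]
top 3 peak at (205.5, 332.5) [84, 90, 95, 95, 98, 95, 96, 92, 95, 105, 120, 122, 110, 92, 90, 96, 98, 98, 100, 102, 105]
top 3 peak at (218.5, 330.5) [107, 108, 102, 104, 105, 105, 102, 97, 97, 107, 124, 123, 104, 83, 69, 76, 94, 102, 106, 106, 105]
top 3 peak at (230.5, 328.5) [103, 103, 101, 102, 103, 105, 102, 98, 93, 108, 123, 124, 105, 82, 68, 67, 80, 93, 102, 106, 106]
```

The handle now sits slightly lower than at the start (about 1 px in both views, shadow closer too) and was pressed on its stop with 31 N, so the tambour is fully shut.

```bash
python3 -c "
from cell import arm
print(arm.state()['t'],arm.state()['wrist_force']); print(arm.job_done())"
```

```text
21.5667 [ 0.4202179   0.17003707 -0.02473913]
the job is handed in; nothing more can be done
None
```

I rolled the tambour open to its stop, fitted the orange-gripped R-clip through the spindle's cross-hole, released it, and rolled the tambour shut again. The job was handed in at 21.6 s with the arm clear of everything.

**Clip:** The leg tip showed out of the far side of the hole. The bow went over the spindle with only about 6 N of side force. After release the clip stayed put: the bow hollow and the grip were within about 2 px of their predicted seated positions. I had no direct reading of the bow angle, so "closed" rests on those pictures.

**Tambour:** It was pressed on its shut stop with about 31 N. A template match then showed the handle about 1–2 px off its starting position. Line scans put it about 1 px lower than at the start in both views, which I read as it having started slightly ajar and now being fully shut.

**Bystanders:** The specimen, dish and bottle show no shift between the first and last pictures. I did not re-check the spare clip once the tambour was shut. Nothing was commanded near it.

**Disagreement:** After the grasp, the wrist picture put the clip's tip about 8 mm closer to the gripper than I had expected. I therefore lined up the insertion on the visible tip and spindle instead of the nominal grip position.

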